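Draw the prep tray home under the board's edge and slide the cucumber into it

TASK

Hook a fingertip behind the far rim of the shallow steel tray and drag it along the counter towards you, under the edge of the raised white cutting board, until you feel it come up firmly and squarely against the rubber bar hidden beneath the board; do it gently, without yanking it hard against the bar, shoving the board or lifting the tray. Then slide the cucumber half off the board's edge into the tray without picking it up, and leave the tray tucked square under the board. Do not disturb the rice bowl, sauce dish or soy bottle.

Things in the scene. Friction and masses are not known exactly. Their poses are not given: they have to be found in the camera images.
- board: White cutting board, 260 (x) x 440 (y) x 25 mm slab, 3.5 kg, raised 28 mm above the counter (z = 0) on two rubber bars along y; top 53 mm up. The far bar stands somewhere 12 to 44 mm back under the far edge, parallel to it; its place is not measured. Origin: on the counter under its centre; x points away from the robot, towards the tray. Push it with less than 15 N or it may creep.
- board_edge (a point): Middle of the board's straight far top edge (130 mm along board x from its origin, 53 mm up); axes as the board's: x points out of the edge towards the tray, y along the edge. Under the edge there is 28 mm of free height.
- tray: Shallow open steel tray, 130 (x) x 176 (y) x 22 mm high, about 0.3 kg, loose on the counter beyond the board, skewed by up to 15 degrees. Origin: centre of its underside; x points from near rim to far rim, z up. A flat rim 8 mm wide, 4 mm thick runs all round, standing out from the 2.5 mm walls; inner floor 2.5 mm up, inside 109 x 155 mm. It slides on the counter at 1 to 3 N.
- tray_far_lip (a point): Middle of the outer edge of the tray's far rim, on its top (65 mm along tray x, 22 mm above the counter). The counter behind it is free. Pulled here with one near corner already on the bar, a skewed tray can stick; pulled nearer the end that stands off (e.g. 50 mm to that side) it swings square.
- tray_near_left (a point): On the outer edge of the tray's near rim, 6 mm from its left (+y) corner, on its top.
- tray_near_right (a point): On the outer edge of the tray's near rim, 6 mm from its right (-y) corner, on its top.
- cucumber: Half a cucumber cut lengthwise, green, flat cut face down on the board, 32 mm wide (x), 80 mm long (y), 16 mm high, 40 g. Origin: centre of the flat face. It lies roughly parallel to the board's far edge, its middle 34 to 46 mm short of it; pushed off the edge it tips down into a tray below.
- cucumber_center (a point): Inside the cucumber half, 7 mm above the centre of its flat face (about its centre of mass).
- rice_bowl: Empty beige bowl, 104 mm across, 55 mm high, standing near the left end of the board. Origin: centre of its underside. Leave alone.
- sauce_dish: Small dark dish, 84 mm across, 32 mm high, on the counter to one side of the tray. Origin: centre of its underside. Leave alone.
- soy_bottle: Amber bottle with a red cap, 52 mm across, 105 mm high, on the counter to the other side of the tray. Origin: centre of its underside. Leave alone.
Things that resemble listed ones, but are neither listed nor needed, are in the scene too. Several things look just like the tray: the one meant starts farthest to the robot's right. Of the things like the cucumber, leave any that is red; of the rest the smaller one is meant.

How it is judged:
By the outcome, as a careful person would: the job done as asked, in the order asked, and still so for the second after the job is handed in, with the robot touching nothing.
It also fails if it takes over 72 s, if anything falls off the work surface, if the arm or the gripper's body presses on something with over 40 N, if the wrist force passes 120 N, or if a joint passes its speed limit or range.

ROBOT

A 6-joint arm with a two-finger parallel gripper is mounted at the origin on the work surface. World frame = base frame: x ahead of the robot, y to its left, z up, the work surface at z = 0. Lengths are in m, angles in degrees, forces in N, time in s.
With the tool pointing down it reaches from about 0.325 to 1 m from the base axis. Payload 5.1 kg.
Tool frame: the origin (TCP) lies at the very end of the fingers, on their centre line; the grasp point (between the pads) lies 19 mm behind it; y points along the fingers, z is the direction in which the jaws open and shut, and the axes are right-handed (so a half turn about y gives the same grasp; the last joint's range is limited). The gripper opens to 85 mm and grips with 20 to 120 N. Pads are 22 mm wide; open, the fingers measure 114 mm over their backs; the gripper's body (76 mm by 85 mm) begins 54 mm behind the grasp point. The pads swing forward as they close: fully open they stand 13 mm farther back than shut.
Start: joints at [-76.524, 7.093, 94.555, -0, 78.352, -4.733], TCP at [0.203, -0.617, 0.231] pointing down, gripper open.
Joint ranges: [-149.61, 149.61], [-58.7, 133.49], [1.44, 155.28], [-77.14, 257.14], [18.33, 153.61], [-166.67, 166.67]. Speed limits (degrees/s): [147.25, 147.25, 180, 180, 180, 180].

INTERFACE

Orientations are given as [roll, pitch, yaw] about the fixed x, y, z axes, in that order (R = Rz(yaw) Ry(pitch) Rx(roll)).
In Python, from station import state, get_image, hand_in gives the robot as it stands.
- The arm moves only by the tool servo_tool, never from a script. Its argument "increments" is a list of rows, each a list of 3 entries, a list of its own where there are three numbers: the turn, a rotation vector about the tool's x, y, z in rad, then the shift along the tool's x, y, z in cm, then the closure, from 0 (fully open) to 1 (shut). A call has 1 to 20 rows; each row shifts and turns the pose as measured when the row begins, along the tool's axes as they then stand; what a row does not reach is not made up. A row lasts 1/8 s, in which the tool goes at most 62.5 mm and 10.7 degrees, less where a joint would pass 70% of its speed; a pose out of reach is approached as far as the arm can. A call with a gripper value outside its range is refused whole. The fingers move at their own pace and stop on an object; "force" is the grip in N (left out, the last holds). Time passes only in rows, so rows that do not move let the fingers close. It gives the time, the measured TCP pose, the force and the opening at its end, in the units of the state.
- state(): the state, without advancing time (a new reading comes with each control period).
- get_image(name): name is "scene" or "top" or "wrist"; returns a dict with "img" (384x512x3 uint8, red, green, blue), "fx", "fy", "cx", "cy" (pixels), "position" and "rotation" of the camera in the world. Camera axes: x right, y up, looking along -z (the intrinsics and any distortion apply to the point x, -y, -z); pixel columns grow to the right and rows downward; lengths in m; the calibration is good to about 2 mm. A picture is of the moment at which its call begins. There is no depth.
- hand_in(): hands the job in, once; it reports no verdict.
The state is a dict: "time": time; "joint_positions": joint angles; "dq": joint speeds; "joint_torque": joint torques, N m; "tcp_pos": TCP position; "ee_rot": TCP orientation; "contact_force": force on the tool from outside, world axes, zero at the start; "moment": the same for the moment, N m; "gripper_width": finger opening in m.
Only numpy, scipy, OpenCV 4.12 (cv2) and the standard library are available. Lean on these libraries where they do the work, as an engineer would, in place of code of your own. Each camera call takes 0.05 s, during which the arm holds its last target. There are 200 camera calls.

## Working session

There is one attempt and no reset: what is moved stays moved. The work goes in short steps, Python scripts to look and compute and a tool call to move; the robot and the scene stay as the last step left them, time stands still between calls to the robot, and variables do not carry over. Pictures are saved under pics/ and viewed, about 8 in all and at most 12, crops included, and the job is handed in when it is done.

Besides the shell and the picture viewer there is one more tool, called after "Emit:" as name(argument=value, ...) on one line, values as JSON. servo_tool: Moves the arm, as the interface text tells. Its arguments: {"type":"object","properties":{"increments":{"type":"array","items":{"type":"array"}},"force":{"type":"number"}},"required":["increments"]}

```bash
mkdir -p pics; ls
cat > h.py <<'E'
import numpy as np, cv2
from station import state, get_image, hand_in
def grab(n,f):
    d=get_image(n); cv2.imwrite(f'pics/{f}.png',d['img'][:,:,::-1]); np.save(f'pics/{f}.npy',d,allow_pickle=True); return d
def load(f): return np.load(f'pics/{f}.npy',allow_pickle=True).item()
def ray(d,u,v):
    r=np.array([(u-d['cx'])/d['fx'],-(v-d['cy'])/d['fy'],-1.]); return np.array(d['position']),np.array(d['rotation'])@r
def onz(d,u,v,z):
    p,r=ray(d,u,v); return p+r*(z-p[2])/r[2]
def proj(d,P):
    c=np.array(d['rotation']).T@(np.array(P)-np.array(d['position'])); return d['cx']+d['fx']*c[0]/-c[2], d['cy']-d['fy']*c[1]/-c[2]
def tri(d1,uv1,d2,uv2):
    p1,r1=ray(d1,*uv1);p2,r2=ray(d2,*uv2);r1/=np.linalg.norm(r1);r2/=np.linalg.norm(r2)
    s=np.linalg.lstsq(np.c_[r1,-r2],p2-p1,rcond=None)[0];a=p1+r1*s[0];b=p2+r2*s[1];return (a+b)/2,np.linalg.norm(a-b)
E
python3 - <<'E'
from h import *
s=state();print(s)
a=grab('top','top0');b=grab('scene','scene0')
for d in(a,b):print({k:np.round(d[k],3).tolist() for k in d if k!='img'})
E
```

```text
pics
{'time': 0.0, 'joint_positions': array([-7.65232693e+01,  7.13470080e+00,  9.46343806e+01,  2.60074712e-03,
        7.83514000e+01, -4.73236957e+00]), 'dq': array([ 0.00459816, -0.07483043,  0.09115826,  0.0617199 , -0.00215608,
       -0.09890062]), 'joint_torque': array([-4.49730442e-04, -4.23615038e+01, -3.65456200e+01, -1.20313775e-04,
        7.00328834e-03, -1.99303418e-05]), 'tcp_pos': array([ 0.20295992, -0.61685831,  0.23003632]), 'ee_rot': array([-9.01198607e+01,  1.24772963e-02, -1.61791441e+02]), 'contact_force': array([ 0.26285856, -0.07261746,  0.67556024]), 'moment': array([-0.03415807, -0.04359479, -0.04663246]), 'gripper_width': 0.08548078785408612}
{'fx': 361.759, 'fy': 361.759, 'cx': 259.626, 'cy': 197.358, 'position': [0.509, 0.1, 0.954], 'rotation': [4.36, -0.156, -88.399]}
{'fx': 411.712, 'fy': 411.712, 'cx': 262.943, 'cy': 185.693, 'position': [0.942, -0.548, 0.754], 'rotation': [45.931, 0.099, 30.729]}
```

```bash
sed -i "s/^import numpy as np, cv2/import numpy as np, cv2\nfrom scipy.spatial.transform import Rotation as Ro\ndef RM(d): return Ro.from_euler('xyz',d['rotation'],degrees=True).as_matrix()/; s/np.array(d\['rotation'\])/RM(d)/g" h.py; python3 -c "
import cv2,numpy as np
print(cv2.imwrite('pics/both.png',cv2.resize(np.vstack([cv2.imread('pics/top0.png')]),(768,576))))"
```

```text
True
```

View pics/both.png

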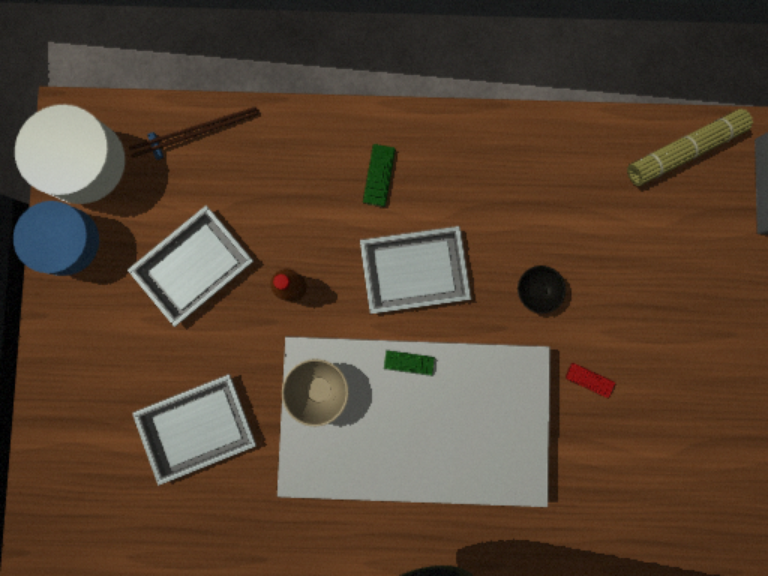

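View pics/scene0.png

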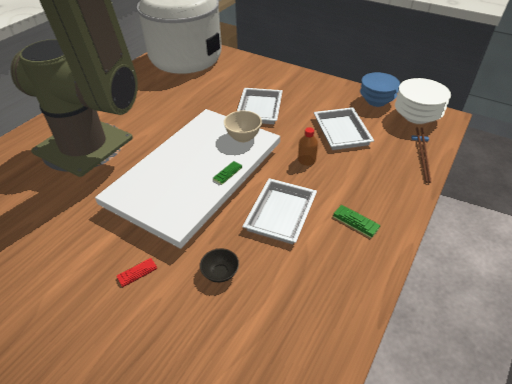

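Top view (768-px picture): trays at (415,270), (190,265) and (195,430). The rightmost, (415,270), is the one meant. Greens are at (410,362) on the board (smaller) and (379,176) on the counter (larger, not meant); the red one at (590,380) is to be left. The bowl is at (315,392), the dish at (543,290) and the bottle at (288,284). Next I measure these.

```bash
cat > m.py <<'E'
from h import *
def tray_rect(d,seed,z=0.022):
    hsv=cv2.cvtColor(d['img'],cv2.COLOR_RGB2HSV)
    m=((hsv[...,1]<60)&(hsv[...,2]>75)).astype(np.uint8)
    n,l,st,c=cv2.connectedComponentsWithStats(m)
    best=[(i,st[i].tolist(),c[i].round(1).tolist()) for i in range(1,n) if st[i][4]>300]
    return m,l,best
E
python3 - <<'E'
from m import *
for f in('top0','scene0'):
    d=load(f);m,l,b=tray_rect(d,None)
    hsv=cv2.cvtColor(d['img'],cv2.COLOR_RGB2HSV)
    print(f)
    for i,s,c in b:
        cn=max(cv2.findContours((l==i).astype(np.uint8),cv2.RETR_EXTERNAL,cv2.CHAIN_APPROX_NONE)[0],key=cv2.contourArea)
        q=cv2.approxPolyDP(cv2.convexHull(cn),6,True)[:,0].tolist()
        print(c,s[4],q if len(q)<8 else len(q))
        if len(q)<7:
            print('  z22',[onz(d,*p,.022)[:2].round(3).tolist() for p in q],' z53',[onz(d,*p,.053)[:2].round(3).tolist() for p in q])
    g=((hsv[...,0]>40)&(hsv[...,0]<80)&(hsv[...,1]>120)&(hsv[...,2]>40)).astype(np.uint8)
    for cn in cv2.findContours(g,cv2.RETR_EXTERNAL,cv2.CHAIN_APPROX_NONE)[0]:
        if cv2.contourArea(cn)>60:
            r=cv2.minAreaRect(cn);print('green',cv2.contourArea(cn),np.round(r[0],1),[onz(d,*p,.061)[:2].round(3).tolist() for p in cv2.boxPoints(r)],onz(d,*r[0],.061).round(3))
E
```

```text
top0
[188.1, 51.5] 6668 [[32, 28], [488, 69], [38, 57]]
  z22 [[1.018, 0.721], [0.94, -0.498], [0.938, 0.699]]  z53 [[1.001, 0.701], [0.926, -0.478], [0.924, 0.679]]
[44.8, 102.2] 3556 8
[128.6, 176.9] 2842 [[137, 137], [168, 174], [116, 217], [85, 179]]
  z22 [[0.73, 0.425], [0.635, 0.339], [0.52, 0.467], [0.616, 0.553]]  z53 [[0.723, 0.414], [0.631, 0.331], [0.519, 0.455], [0.612, 0.538]]
[277.5, 180.6] 2935 [[305, 151], [313, 199], [247, 208], [240, 160]]
  z22 [[0.705, -0.015], [0.58, -0.038], [0.552, 0.131], [0.677, 0.154]]  z53 [[0.699, -0.011], [0.578, -0.034], [0.551, 0.13], [0.671, 0.152]]
[283.4, 284.4] 16633 [[190, 225], [365, 231], [364, 337], [185, 330]]
  z22 [[0.504, 0.276], [0.502, -0.173], [0.236, -0.172], [0.241, 0.278]]  z53 [[0.505, 0.271], [0.502, -0.164], [0.245, -0.163], [0.25, 0.272]]
[131.5, 285.8] 3047 [[153, 250], [169, 297], [105, 323], [89, 275]]
  z22 [[0.438, 0.368], [0.321, 0.322], [0.253, 0.48], [0.371, 0.527]]  z53 [[0.44, 0.359], [0.328, 0.314], [0.261, 0.467], [0.375, 0.513]]
green 329.5 [272.5 241.2] [[0.461, 0.106], [0.489, 0.103], [0.48, 0.024],
[... 1921 characters left out ...]
 0.509], [0.74, 0.385], [0.658, 0.291], [0.54, 0.426]]
[185.2, 178.2] 11954 [[279, 136], [180, 248], [95, 198], [205, 109]]
  z22 [[0.488, 0.305], [0.498, -0.162], [0.218, -0.149], [0.218, 0.308]]  z53 [[0.507, 0.269], [0.517, -0.179], [0.249, -0.166], [0.249, 0.272]]
[280.0, 210.7] 3056 [[269, 178], [316, 190], [295, 242], [242, 226]]
  z22 [[0.553, 0.134], [0.678, 0.156], [0.709, -0.018], [0.581, -0.039]]  z53 [[0.57, 0.105], [0.689, 0.127], [0.719, -0.04], [0.597, -0.061]]
green 573.5 [356.  219.8] [[0.758, 0.065], [0.756, 0.109], [0.86, 0.092], [0.859, 0.051]] [0.809 0.078 0.061]
green 218.5 [227.5 172.1] [[0.454, 0.03], [0.464, 0.115], [0.493, 0.098], [0.482, 0.016]] [0.474 0.064 0.061]
```

```bash
cat >> h.py <<'E'
def plan(goal,yaw,n=None):
    """rows (turn about tool y [rad], shift cm in tool axes) from the present pose to goal with tool down"""
    s=state();p=s['tcp_pos'];y=s['ee_rot'][2];dy=(yaw-y+180)%360-180;D=np.array(goal)-p
    n=n or int(max(np.ceil(np.linalg.norm(D)/.055),np.ceil(abs(dy)/8),1))
    print('now',p.round(4),s['ee_rot'].round(2),'F',s['contact_force'].round(2),'M',s['moment'].round(2),'w',round(s['gripper_width'],4),'t',round(s['time'],2),'rows',n)
    for i in range(n):
        R=Ro.from_euler('xyz',[*s['ee_rot'][:2],y+dy*i/n],degrees=True).as_matrix()
        print([[0,round(-np.radians(dy/n),3),0],(R.T@D/n*100).round(2).tolist()])
E
python3 - <<'E'
from h import *
plan([.7156,.057,.13],-170.6)
d=load('top0');print(onz(d,251.9,116.2,.015),[onz(d,*p,.015)[:2].round(3) for p in [(243,137),(258,137),(249,97)]], 'bottle',onz(d,192,189,.05),'bowl',onz(d,210,262,.1),'dish',onz(d,362,193,.03))
E
```

```text
now [ 0.203  -0.6169  0.2302] [-9.0110e+01  1.0000e-02 -1.6179e+02] F [ 0.4   0.02 -0.55] M [-0.02 -0.04  0.02] w 0.0855 t 0.1 rows 16
[[0, np.float64(0.01), 0], [-4.36, 0.63, -3.0]]
[[0, np.float64(0.01), 0], [-4.33, 0.63, -3.04]]
[[0, np.float64(0.01), 0], [-4.3, 0.63, -3.08]]
[[0, np.float64(0.01), 0], [-4.27, 0.63, -3.12]]
[[0, np.float64(0.01), 0], [-4.24, 0.63, -3.16]]
[[0, np.float64(0.01), 0], [-4.21, 0.63, -3.2]]
[[0, np.float64(0.01), 0], [-4.18, 0.63, -3.24]]
[[0, np.float64(0.01), 0], [-4.15, 0.63, -3.28]]
[[0, np.float64(0.01), 0], [-4.12, 0.63, -3.32]]
[[0, np.float64(0.01), 0], [-4.08, 0.63, -3.36]]
[[0, np.float64(0.01), 0], [-4.05, 0.63, -3.4]]
[[0, np.float64(0.01), 0], [-4.02, 0.63, -3.44]]
[[0, np.float64(0.01), 0], [-3.99, 0.63, -3.48]]
[[0, np.float64(0.01), 0], [-3.95, 0.63, -3.52]]
[[0, np.float64(0.01), 0], [-3.92, 0.63, -3.56]]
[[0, np.float64(0.01), 0], [-3.88, 0.63, -3.59]]
[0.79610846 0.12619986 0.015     ] [array([0.739, 0.148]), array([0.741, 0.108]), array([0.848, 0.135])] bottle [0.59471316 0.27001767 0.05      ] bowl [0.42000698 0.21140603 0.1       ] dish [ 0.59859583 -0.16264998  0.03      ]
```

Emit:
servo_tool(increments=[[[0, 0.01, 0], [-4.3, 0.5, -3.0], 0.4], [[0, 0.01, 0], [-4.3, 0.5, -3.0], 0.4], [[0, 0.01, 0], [-4.3, 0.5, -3.1], 0.4], [[0, 0.01, 0], [-4.3, 0.5, -3.1], 0.4], [[0, 0.01, 0], [-4.2, 0.5, -3.2], 0.4], [[0, 0.01, 0], [-4.2, 0.5, -3.2], 0.4], [[0, 0.01, 0], [-4.2, 0.5, -3.2], 0.4], [[0, 0.01, 0], [-4.2, 0.6, -3.3], 0.4], [[0, 0.01, 0], [-4.1, 0.6, -3.3], 0.4], [[0, 0.01, 0], [-4.1, 0.6, -3.4], 0.4], [[0, 0.01, 0], [-4.0, 0.6, -3.4], 0.4], [[0, 0.01, 0], [-4.0, 0.6, -3.4], 0.4], [[0, 0.01, 0], [-4.0, 0.6, -3.5], 0.4], [[0, 0.01, 0], [-4.0, 0.6, -3.5], 0.4], [[0, 0.01, 0], [-3.9, 0.6, -3.5], 0.4], [[0, 0, 0], [0, 0, 0], 0.4]])

```text
time: 2.1
tcp_pos: [0.6979, 0.0325, 0.1372]
ee_rot: [-90.4, -0.4, -170.8]
contact_force: [-0.5, 0.0, 0.9]
gripper_width: 0.0511
```

Run:
```python
from h import *
plan([.7156,.057,.05],-170.6)
d=grab('wrist','w1');t=grab('top','top1')
print({k:np.round(d[k],3).tolist() for k in d if k!='img'})
im=np.hstack([d['img'],cv2.resize(t['img'][120:264,200:340],(373,384),interpolation=cv2.INTER_CUBIC)])
cv2.imwrite('pics/c1.png',cv2.resize(im[:,:,::-1],(800,347)))
```

```text
now [0.6979 0.0325 0.1372] [ -90.41   -0.42 -170.85] F [-0.48  0.01  0.94] M [-0.   -0.01 -0.01] w 0.0511 t 2.1 rows 2
[[0, np.float64(-0.002), 0], [-1.1, 4.36, -1.04]]
[[0, np.float64(-0.002), 0], [-1.11, 4.36, -1.03]]
{'fx': 283.755, 'fy': 283.755, 'cx': 254.08, 'cy': 194.479, 'position': [0.768, 0.043, 0.28], 'rotation': [-16.27, 0.424, -80.894]}
```

View pics/c1.png

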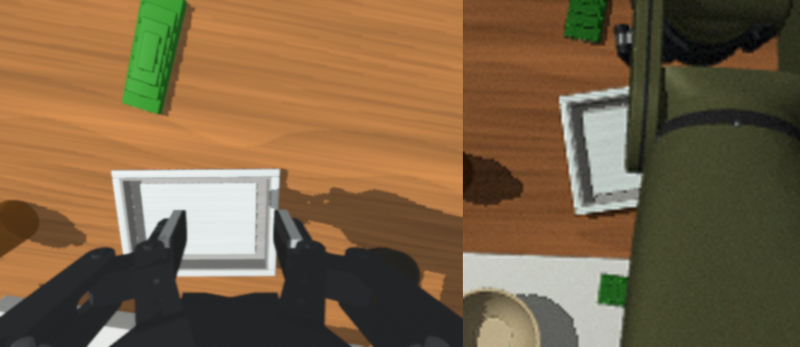

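The crop shows the chosen tray (rightmost, empty) under the open fingers. Its far rim runs from about (112,172) to (280,170) in the crop, and the larger green decoy beyond it is clear. I measure the far rim from here.

Run:
```python
from h import *
d=load('w1');g=cv2.cvtColor(d['img'],cv2.COLOR_RGB2HSV)
m=((g[...,1]<50)&(g[...,2]>110))
pts=[]
for c in range(132,304,4):
    r=np.where(m[170:215,c])[0]
    if len(r):pts.append(onz(d,c,170+r[0]-.5,.022))
pts=np.array(pts);k=np.polyfit(pts[:,1],pts[:,0],1);res=pts[:,0]-np.polyval(k,pts[:,1])
print(len(pts),'x=%.4f+%.4f y'%(k[1],k[0]),'yaw',-np.degrees(np.arctan(k[0])),'res',res.std(),pts[0],pts[-1])
r=m[205];cs=np.where(r)[0];print(cs.min(),cs.max(),onz(d,cs.min(),205,.022),onz(d,cs.max(),205,.022))
d0=load('top0');d1=load('scene0')
print('far-left h',tri(d0,(240,160),d1,(316,190)),'far-right',tri(d0,(305,151),d1,(295,242)),'board far-L',tri(d0,(190,225),d1,(279,136)),'cuc',tri(d0,(272.5,241.2),d1,(227.5,172.1)))
```

```text
43 x=0.7067+-0.1714 y yaw 9.724391124030609 res 0.00025680013197718657 [0.68159205 0.14770973 0.022     ] [ 0.70789439 -0.00829748  0.022     ]
125 309 [0.66300861 0.1536923  0.022     ] [ 0.69136593 -0.02048461  0.022     ]
far-left h (array([0.67745122, 0.15405558, 0.02354406]), np.float64(0.002313599145575443)) far-right (array([ 0.70684114, -0.01540855,  0.01795007]), np.float64(0.0016325012899433941)) board far-L (array([0.50505538, 0.27150733, 0.05015315]), np.float64(0.0012308145935026066)) cuc (array([0.47117357, 0.06548525, 0.05851763]), np.float64(0.001554721640015698))
```

Emit:
servo_tool(increments=[[[0, -0.004, 0], [-2.4, 0, -2.1], 0.4], [[0, -0.004, 0], [0, 4.3, 0], 0.4], [[0, 0, 0], [0, 4.3, 0], 0.4], [[0, 0, 0], [0, 1.0, 0], 0.4], [[0, 0, 0], [0, 0, 0], 0.4]])

```text
time: 2.82
tcp_pos: [0.7162, 0.0483, 0.0437]
ee_rot: [-90.2, -0.2, -171.0]
contact_force: [0.1, 0.3, 0.9]
gripper_width: 0.0515
```

Run:
```python
from h import *
plan([.7175,.057,.012],-170.4)
```

```text
now [0.7162 0.0483 0.0437] [ -90.24   -0.22 -170.96] F [0.12 0.35 0.89] M [ 0.04 -0.   -0.01] w 0.0515 t 2.83 rows 1
[[0, np.float64(-0.01), 0], [-0.28, 3.18, -0.83]]
```

Emit:
servo_tool(increments=[[[0, -0.01, 0], [-0.4, 1.2, -0.2], 0.4], [[0, 0, 0], [0, 1.0, 0], 0.4], [[0, 0, 0], [0, 0.8, 0], 0.4], [[0, 0, 0], [0, 0.4, 0], 0.4], [[0, 0, 0], [0, 0, 0], 0.4]])

```text
time: 3.45
tcp_pos: [0.7229, 0.0505, 0.0127]
ee_rot: [-90.2, 0.2, -170.4]
contact_force: [0.3, 0.3, 0.8]
gripper_width: 0.0515
```

Emit:
servo_tool(increments=[[[0, 0, 0], [0, 0.5, 0], 0.4], [[0, 0, 0], [0, 0.2, 0], 0.4], [[0, 0, 0], [0, 0, 0], 0.4]])

```text
time: 3.82
tcp_pos: [0.7233, 0.0506, 0.0057]
ee_rot: [-90.2, 0.2, -170.4]
contact_force: [0.4, -0.5, -0.3]
gripper_width: 0.0516
```

Run:
```python
from h import *
plan([.54+.065+.011,.05,.006],-170.4)
d=grab('wrist','w2');cv2.imwrite('pics/w2c.png',d['img'][130:384,60:460,::-1])
```

```text
now [0.7233 0.0506 0.0057] [ -90.16    0.24 -170.38] F [ 0.43 -0.5  -0.34] M [-0.01  0.    0.  ] w 0.0516 t 3.83 rows 2
[[0, np.float64(0.0), 0], [5.29, -0.03, -0.87]]
[[0, np.float64(0.0), 0], [5.29, -0.03, -0.87]]
```

View pics/w2c.png

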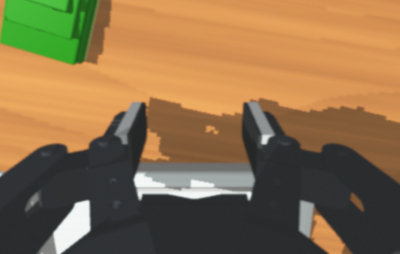

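Emit:
servo_tool(increments=[[[0, 0, 0], [0.6, 0, -0.1], 0.4], [[0, 0, 0], [0.5, 0, -0.1], 0.4], [[0, 0, 0], [0.5, 0, -0.1], 0.4], [[0, 0, 0], [0.5, 0, -0.1], 0.4], [[0, 0.02, 0], [0.5, 0, -0.1], 0.4], [[0, 0.02, 0], [0.5, 0, -0.1], 0.4], [[0, 0.02, 0], [0.5, 0, -0.1], 0.4], [[0, 0.02, 0], [0.5, 0, -0.1], 0.4]])

```text
time: 4.88
tcp_pos: [0.68, 0.052, 0.0066]
ee_rot: [-90.1, 0.4, -175.3]
contact_force: [0.5, -0.1, -0.8]
gripper_width: 0.0514
```

Emit:
servo_tool(increments=[[[0, 0.02, 0], [0.5, 0.05, -0.05], 0.4], [[0, 0.02, 0], [0.5, 0, -0.05], 0.4], [[0, 0.02, 0], [0.5, 0, 0], 0.4], [[0, 0.02, 0], [0.5, 0, 0], 0.4]])

```text
time: 5.38
tcp_pos: [0.6592, 0.052, 0.0066]
ee_rot: [-90.2, 0.5, 179.8]
contact_force: [2.5, -0.8, 0.6]
gripper_width: 0.0511
```

Run:
```python
from h import *
for i in range(3):
    s=state();print(s['contact_force'].round(2),s['moment'].round(2));d=grab('scene','s2')
plan([.633,.052,.006],179.6)
cv2.imwrite('pics/s2c.png',cv2.resize(d['img'][100:300,150:400,::-1],(750,600)))
```

```text
[ 2.53 -0.81  0.62] [-0.13 -0.24 -0.02]
[ 1.02  0.56 -0.46] [ 0.   -0.12 -0.02]
[-0.37  0.64  0.58] [-0.04  0.   -0.  ]
now [0.6587 0.0521 0.0063] [-90.17   0.43 179.9 ] F [0.11 0.29 0.33] M [ 0.   -0.01  0.08] w 0.0509 t 5.53 rows 1
[[0, np.float64(0.005), 0], [2.57, 0.01, 0.01]]
```

View pics/s2c.png

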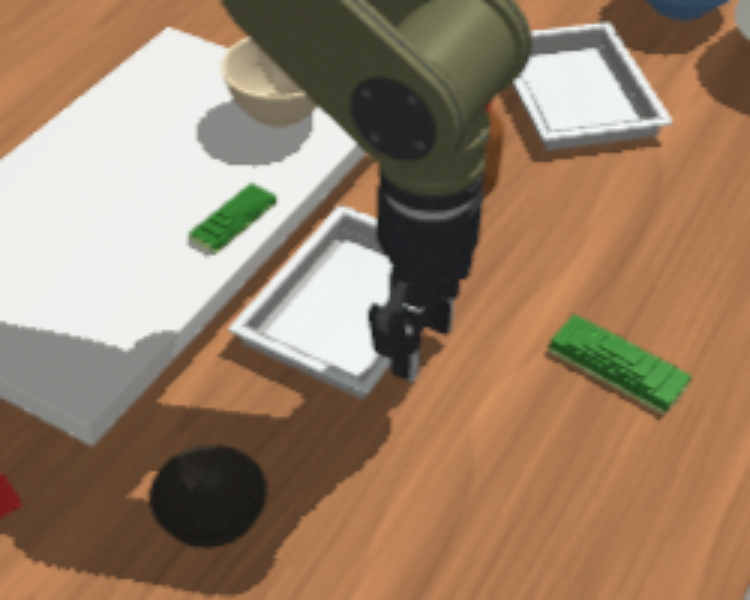

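The picture shows the tray's near edge just short of the board, roughly parallel to it, with the fingers behind the far rim at crop (400,350). I go on dragging.

Emit:
servo_tool(increments=[[[0, 0, 0], [0.5, 0, 0], 0.4], [[0, 0, 0], [0.5, 0, 0], 0.4], [[0, 0, 0], [0.5, 0, 0], 0.4], [[0, 0.002, 0], [0.5, 0, 0], 0.4], [[0, 0.002, 0], [0.4, 0, 0], 0.4]])

```text
time: 6.15
tcp_pos: [0.6341, 0.0523, 0.0064]
ee_rot: [-90.2, 0.5, 179.6]
contact_force: [2.0, -0.4, 0.5]
gripper_width: 0.0515
```

Emit:
servo_tool(increments=[[[0, 0, 0], [0.3, 0, 0], 0.4], [[0, 0, 0], [0.3, 0, 0], 0.4]])

```text
time: 6.4
tcp_pos: [0.6277, 0.0524, 0.0065]
ee_rot: [-90.2, 0.5, 179.6]
contact_force: [1.3, 0.8, -1.1]
gripper_width: 0.0515
```

Emit:
servo_tool(increments=[[[0, 0, 0], [0.3, 0, 0], 0.4], [[0, 0, 0], [0.3, 0, 0], 0.4]])

```text
time: 6.65
tcp_pos: [0.6213, 0.0524, 0.0064]
ee_rot: [-90.2, 0.6, 179.6]
contact_force: [1.6, -0.4, -0.1]
gripper_width: 0.0513
```

Emit:
servo_tool(increments=[[[0, 0, 0], [0.25, 0, 0], 0.4], [[0, 0, 0], [0.2, 0, 0], 0.4]])

```text
time: 6.9
tcp_pos: [0.6166, 0.0525, 0.0065]
ee_rot: [-90.2, 0.6, 179.6]
contact_force: [1.4, 0.5, 0.2]
gripper_width: 0.0514
```

Emit:
servo_tool(increments=[[[0, 0, 0], [0.2, 0, 0], 0.4], [[0, 0, 0], [0.2, 0, 0], 0.4]])

```text
time: 7.15
tcp_pos: [0.6159, 0.0522, 0.0077]
ee_rot: [-90.2, 1.1, 179.6]
contact_force: [7.5, 0.3, -2.3]
gripper_width: 0.0509
```

Emit:
servo_tool(increments=[[[0, 0, 0], [0.2, 0, 0], 0.4]])

```text
time: 7.28
tcp_pos: [0.616, 0.0522, 0.0086]
ee_rot: [-90.2, 1.4, 179.6]
contact_force: [6.5, 0.5, -1.8]
gripper_width: 0.0513
```

Contact felt at x = 0.616: 7 N, with the bar at about x = 0.475. The tool has tipped up slightly, so I level it and press lightly.

Emit:
servo_tool(increments=[[[0, 0, -0.02], [0, 0.2, 0], 0.4], [[0, 0, 0], [0.1, 0.1, 0], 0.4]])

```text
time: 7.52
tcp_pos: [0.6158, 0.0522, 0.0062]
ee_rot: [-90.2, 0.3, 179.5]
contact_force: [4.4, 0.2, 2.5]
gripper_width: 0.0514
```

Run:
```python
from h import *
for i in range(3):
    s=state();print(s['tcp_pos'].round(4),s['ee_rot'].round(2),s['contact_force'].round(2),s['moment'].round(2));d=grab('wrist','w3')
cv2.imwrite('pics/w3c.png',d['img'][:,:,::-1])
```

```text
[0.6158 0.0522 0.0062] [-90.21   0.3  179.55] [4.4  0.23 2.48] [ 0.06 -0.67 -0.13]
[0.6158 0.0522 0.0063] [-90.21   0.33 179.54] [ 3.5  -0.18  1.26] [ 0.03 -0.64 -0.11]
[0.6158 0.0522 0.0063] [-90.2    0.34 179.55] [4.73 0.29 0.69] [ 0.05 -0.7  -0.1 ]
```

View pics/w3c.png

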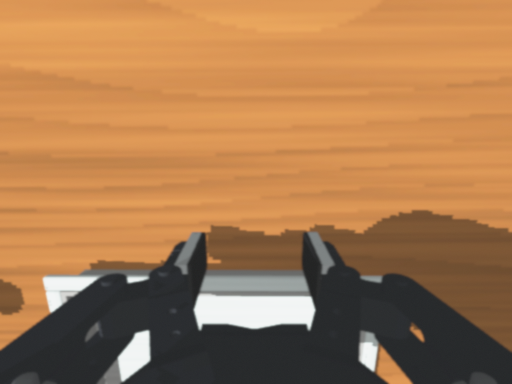

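Emit:
servo_tool(increments=[[[0, 0, 0], [-1.0, 0, 0], 0.4], [[0, 0, 0], [-2.0, -2, 0], 0.4], [[0, 0, 0], [0, -5.5, 0], 0.4], [[0, 0, 0], [0, -5.5, 0], 0.4], [[0, 0, 0], [-1, -5.5, 0], 0.4], [[0, 0, 0], [0, 0, 0], 0.4]])

```text
time: 8.43
tcp_pos: [0.6515, 0.0513, 0.1896]
ee_rot: [-90.2, -1.0, 179.6]
contact_force: [0.7, 0.0, 0.1]
gripper_width: 0.0516
```

Run:
```python
from h import *
s=state();print(s['tcp_pos'],s['ee_rot'])
d=grab('wrist','w4');grab('top','top4');print(d['position'],d['rotation'])
d0=load('top0');g=cv2.cvtColor(d0['img'],cv2.COLOR_RGB2GRAY).astype(float)
p=[]
for c in list(range(196,360,3)):
    col=g[215:240,c];e=np.diff(col);i=e.argmax()
    p.append(onz(d0,c,215+i+.5,.053))
p=np.array(p);k=np.polyfit(p[:,1],p[:,0],1)
r=p[:,0]-np.polyval(k,p[:,1]);q=p[abs(r)<.003];k=np.polyfit(q[:,1],q[:,0],1);print(k,len(q),(q[:,0]-np.polyval(k,q[:,1])).std(),'board yaw',-np.degrees(np.arctan(k[0])))
```

```text
[0.65150743 0.05134092 0.18959873] [-90.16924026  -0.99016845 179.64303625]
[0.72369427 0.05086516 0.33164113] [-16.83798955   0.18056169 -90.39892647]
[0.00992594 0.50363516] 55 0.0007019868457128958 board yaw -0.568695802799179
```

View pics/w4.png

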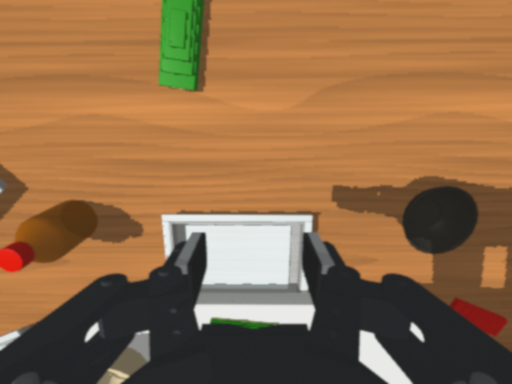

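The wrist view shows the tray tucked in. Its far rim is at row 215 (columns 162 to 312), the board's side face is the grey band at rows 288 to 304, and the cucumber lies behind at (245,323). I fit both lines.

```bash
cat > sq.py <<'E'
from h import *
def line(d,cols,r0,r1,z,sel):
    g=cv2.cvtColor(d['img'],cv2.COLOR_RGB2GRAY).astype(float);p=[]
    for c in cols:
        e=np.diff(g[r0:r1,c]);i=e.argmax() if sel>0 else e.argmin()
        if abs(e[i])<12: continue
        o=0
        if 0<i<len(e)-1:
            a,b,cc=abs(e[i-1]),abs(e[i]),abs(e[i+1]);o=(cc-a)/(a+b+cc)
        p.append(onz(d,c,r0+i+.5+o,z))
    p=np.array(p)
    for _ in range(3):
        k=np.polyfit(p[:,1],p[:,0],1);r=p[:,0]-np.polyval(k,p[:,1]);p=p[abs(r)<max(2*r.std(),5e-4)]
    return k,-np.degrees(np.arctan(k[0])),len(p),r.std(),p[:,1].min(),p[:,1].max()
E
python3 - <<'E'
from sq import *
d=load('w4')
print('rim',line(d,range(168,310,2),205,222,.022,1))
print('board top edge',line(d,range(204,304,2),296,312,.053,1))
print('board low edge',line(d,range(210,300,2),280,294,.028,-1))
g=cv2.cvtColor(d['img'],cv2.COLOR_RGB2GRAY);print(g[205:330:1,250].tolist()[:])
E
```

```text
rim (array([0.00779647, 0.6053612 ]), np.float64(-0.446695829579032), 71, np.float64(4.938252210021742e-05), np.float64(-0.01011340235916075), np.float64(0.15302756184998048))
board top edge (array([0.0155596 , 0.50558773]), np.float64(-0.8914273389875971), 50, np.float64(0.0001730787107876395), np.float64(-0.0023959009594730143), np.float64(0.1114419280967558))
board low edge (array([0.00291753, 0.51700001]), np.float64(-0.16716185367877143), 44, np.float64(0.0006726895530126579), np.float64(0.0015488876136348362), np.float64(0.10776194339198533))
[145, 143, 138, 133, 131, 123, 102, 88, 96, 142, 202, 230, 234, 234, 233, 223, 193, 182, 183, 175, 186, 223, 234, 235, 234, 233, 232, 232, 233, 234, 235, 234, 233, 233, 232, 233, 234, 234, 235, 235, 234, 234, 233, 233, 232, 233, 233, 234, 234, 233, 233, 233, 234, 233, 231, 231, 232, 233, 233, 233, 233, 233, 232, 232, 232, 232, 232, 233, 234, 234, 235, 235, 236, 235, 234, 233, 231, 222, 187, 153, 144, 141, 135, 125, 113, 108, 110, 117, 127, 133, 135, 136, 136, 136, 137, 138, 139, 141, 153, 186, 218, 230, 234, 234, 234, 234, 234, 234, 234, 234, 234, 234, 234, 233, 223, 182, 133, 100, 83, 78, 71, 68, 70, 57, 42]
```

Emit:
servo_tool(increments=[[[0, 0, 0.017], [1.5, 0, 2.3], 1], [[0, 0, 0], [0, 5, 0], 1], [[0, 0, 0], [0, 4.5, 0], 1], [[0, 0, 0], [0, 3.5, 0], 1], [[0, 0, 0], [0, 1.5, 0], 1], [[0, 0, 0], [0, 0, 0], 1]])

```text
time: 9.28
tcp_pos: [0.6189, 0.0288, 0.0205]
ee_rot: [-90.2, -2.1, 179.7]
contact_force: [0.5, 0.1, -1.0]
gripper_width: -0.0002
```

Emit:
servo_tool(increments=[[[0, 0, 0.036], [-0.8, 0, 0], 1], [[0, 0, 0], [0, 0, 0], 1], [[0, 0, 0], [0, 0.8, 0], 1], [[0, 0, 0], [0, 0.5, 0], 1], [[0, 0, 0], [0, 0, 0], 1]])

```text
time: 9.9
tcp_pos: [0.631, 0.0287, 0.0113]
ee_rot: [-90.2, 0.6, 179.7]
contact_force: [0.1, 0.3, -0.8]
gripper_width: -0.0
```

Emit:
servo_tool(increments=[[[0, 0, -0.01], [0.6, 0.4, 0], 1], [[0, 0, 0], [0.4, 0, 0], 1], [[0, 0, 0], [0.2, 0, 0], 1]])

```text
time: 10.28
tcp_pos: [0.6183, 0.0288, 0.007]
ee_rot: [-90.2, -0.1, 179.7]
contact_force: [-0.2, 0.1, -0.0]
gripper_width: -0.0
```

Emit:
servo_tool(increments=[[[0, 0, 0], [0.2, 0, 0], 1]])

```text
time: 10.4
tcp_pos: [0.6161, 0.0288, 0.007]
ee_rot: [-90.2, -0.1, 179.7]
contact_force: [0.0, -0.7, 0.2]
gripper_width: 0.0
```

Emit:
servo_tool(increments=[[[0, 0, 0], [0.15, 0, 0], 1]])

```text
time: 10.52
tcp_pos: [0.6155, 0.0288, 0.0074]
ee_rot: [-90.2, 0.1, 179.7]
contact_force: [4.7, -0.5, -1.7]
gripper_width: -0.0001
```

Emit:
servo_tool(increments=[[[0, 0, -0.005], [0.2, 0.08, 0], 1], [[0, 0, -0.005], [0.2, 0.08, 0], 1]])

```text
time: 10.78
tcp_pos: [0.6155, 0.0288, 0.0077]
ee_rot: [-90.2, 0.1, 179.7]
contact_force: [6.4, 0.8, -1.8]
gripper_width: 0.0001
```

Emit:
servo_tool(increments=[[[0, 0, -0.005], [0.3, 0.1, 0], 1]])

```text
time: 10.9
tcp_pos: [0.6154, 0.0287, 0.0082]
ee_rot: [-90.2, 0.2, 179.7]
contact_force: [8.2, 1.0, -1.5]
gripper_width: -0.0
```

Emit:
servo_tool(increments=[[[0, 0, 0], [-1.0, 0, 0], 1], [[0, 0, 0], [-1.0, 0, 0], 1], [[0, 0, 0], [0, -5, 0], 0.5], [[0, 0, 0], [-0.5, -5, -2.5], 0.5], [[0, 0, 0], [0, -5, -1], 0.5], [[0, 0, 0], [0, -2, 0], 0.5], [[0, 0, 0], [0, 0, 0], 0.5]])

```text
time: 11.78
tcp_pos: [0.6408, 0.0634, 0.1794]
ee_rot: [-90.2, -0.5, 179.6]
contact_force: [0.1, 0.1, -0.3]
gripper_width: 0.0426
```

Run:
```python
from sq import *
d=grab('wrist','w5');t=grab('top','top5')
g=cv2.cvtColor(d['img'],cv2.COLOR_RGB2GRAY).astype(int);c=250
print('rows',[ (r,g[r+1,c]-g[r,c]) for r in range(190,345) if abs(g[r+1,c]-g[r,c])>30])
r=int(proj(d,(.606,.07,.022))[1]);rb=int(proj(d,(.504,.07,.053))[1]);print(r,rb)
c0=int(proj(d,(.606,.145,.022))[0]);c1=int(proj(d,(.606,0,.022))[0])
print('rim',c0,c1,line(d,range(c0,c1,2),r-10,r+8,.022,1))
print('board',line(d,range(214,296,2),rb-7,rb+8,.053,1))
plan([.418,.066,.19],180)
```

```text
rows [(209, np.int64(56)), (210, np.int64(46)), (282, np.int64(-41)), (303, np.int64(40)), (318, np.int64(-47)), (319, np.int64(-47))]
209 305
rim 182 311 (array([0.01209226, 0.60523887]), np.float64(-0.6928018280157402), 65, np.float64(0.00014136135292363222), np.float64(0.0021645198770815707), np.float64(0.14549421459665424))
board (array([0.0084845 , 0.50598221]), np.float64(-0.486114334930714), 41, np.float64(1.6132601129368272e-05), np.float64(0.020946672565178757), np.float64(0.10998787121269295))
now [0.6394 0.0633 0.1767] [-90.2  -0.7 179.6] F [-0.13 -0.35 -0.6 ] M [ 0.05  0.03 -0.07] w 0.0422 t 11.88 rows 5
[[0, np.float64(-0.001), 0], [4.43, -0.21, -0.02]]
[[0, np.float64(-0.001), 0], [4.43, -0.21, -0.03]]
[[0, np.float64(-0.001), 0], [4.43, -0.21, -0.04]]
[[0, np.float64(-0.001), 0], [4.43, -0.21, -0.04]]
[[0, np.float64(-0.001), 0], [4.43, -0.21, -0.05]]
```

The tray is square: rim at -0.69°, board at -0.5 to -0.57°. The push at the right end moved it only a fraction of a millimetre at 8 N. Next is the cucumber.

Emit:
servo_tool(increments=[[[0, 0.02, 0.01], [4.4, 0, -0.1], 0.5], [[0, 0.02, 0], [4.4, 0, -0.1], 0.5], [[0, 0.02, 0], [4.4, 0, 0.1], 0.5], [[0, 0.02, 0], [4.4, 0, 0.2], 0.5], [[0, 0.02, 0], [4.4, 0, 0.3], 0.5], [[0, 0, 0], [0.4, 3, 0], 0.5], [[0, 0, 0], [0, 3, 0], 0.5], [[0, 0, 0], [0, 0, 0], 0.5]])

```text
time: 12.88
tcp_pos: [0.3943, 0.0678, 0.0955]
ee_rot: [-89.8, -2.3, 173.4]
contact_force: [-0.6, 1.1, -0.9]
gripper_width: 0.0426
```

Run:
```python
from h import *
d=grab('wrist','w6');d2=grab('scene','s6')
plan([.425,.064,.07],173.5,3)
im=np.hstack([d['img'],cv2.resize(d2['img'][100:292,130:386],(512,384))])
cv2.imwrite('pics/c6.png',cv2.resize(im[:,:,::-1],(800,300)))
```

```text
now [0.3971 0.0679 0.0986] [-89.89  -1.96 173.39] F [ 0.12 -0.09  0.93] M [ 0.02  0.04 -0.03] w 0.0423 t 12.97 rows 3
[[0, np.float64(-0.001), 0], [-0.97, 0.92, 0.02]]
[[0, np.float64(-0.001), 0], [-0.97, 0.92, 0.02]]
[[0, np.float64(-0.001), 0], [-0.97, 0.92, 0.02]]
```

View pics/c6.png

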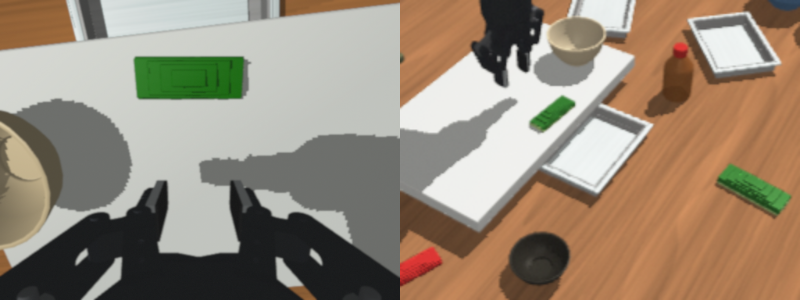

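Emit:
servo_tool(increments=[[[0, 0, 0.034], [-1.5, 1.5, -0.2], 0.5], [[0, 0, 0], [0, 1.2, 0], 0.5], [[0, 0, 0], [0, 0.6, 0], 0.5], [[0, 0, 0], [0, 0, 0], 0.5]])

```text
time: 13.48
tcp_pos: [0.4148, 0.068, 0.0673]
ee_rot: [-89.9, 0.3, 173.4]
contact_force: [-0.4, -0.2, -0.3]
gripper_width: 0.0426
```

Emit:
servo_tool(increments=[[[0, 0, 0], [0, 0.8, 0], 0.5], [[0, 0, 0], [0, 0.3, 0], 0.5], [[0, 0, 0], [0, 0.1, 0], 0.5]])

```text
time: 13.85
tcp_pos: [0.4154, 0.068, 0.0555]
ee_rot: [-89.9, 0.3, 173.4]
contact_force: [-0.9, -0.3, 0.3]
gripper_width: 0.0428
```

Emit:
servo_tool(increments=[[[0, 0, 0], [-0.7, 0, -0.1], 0.5], [[0, 0, 0], [-0.7, 0, -0.1], 0.5], [[0, 0, 0], [-0.6, 0, -0.08], 0.5], [[0, 0, 0], [-0.5, 0, -0.06], 0.5], [[0, -0.02, 0], [-0.5, 0, -0.06], 0.5], [[0, -0.02, 0], [-0.5, 0, -0.05], 0.5], [[0, -0.02, 0], [-0.5, 0, -0.04], 0.5], [[0, -0.02, 0], [-0.5, 0, -0.02], 0.5], [[0, -0.02, 0], [-0.4, 0, -0.01], 0.5]])

```text
time: 14.98
tcp_pos: [0.4686, 0.0685, 0.0562]
ee_rot: [-89.9, 0.4, 179.5]
contact_force: [-0.0, 0.3, 0.2]
gripper_width: 0.0424
```

Run:
```python
from h import *
s=state();print(s['tcp_pos'].round(4),s['ee_rot'].round(2),s['contact_force'].round(2))
d=grab('wrist','w7');g=cv2.cvtColor(d['img'],cv2.COLOR_RGB2HSV)
m=((g[...,0]>40)&(g[...,0]<80)&(g[...,1]>120)&(g[...,2]>40)).astype(np.uint8)
for cn in cv2.findContours(m,cv2.RETR_EXTERNAL,cv2.CHAIN_APPROX_NONE)[0]:
    if cv2.contourArea(cn)>200:
        r=cv2.minAreaRect(cn);print(cv2.contourArea(cn),[onz(d,*p,.06)[:2].round(4).tolist() for p in cv2.boxPoints(r)],onz(d,*r[0],.06))
```

```text
[0.4686 0.0685 0.0562] [-89.91   0.36 179.49] [-0.02  0.35  0.18]
8463.5 [[0.5097, 0.1082], [0.509, 0.029], [0.4787, 0.027], [0.4796, 0.1108]] [0.49467021 0.06876169 0.06      ]
```

The cucumber is square to the edge, centre x = 0.495 and y = 0.069, about 10 mm from tipping.

Emit:
servo_tool(increments=[[[0, 0, 0], [-0.5, 0.05, 0], 0.5], [[0, 0, 0], [-0.5, 0, 0], 0.5], [[0, 0, 0], [-0.5, 0, 0], 0.5], [[0, 0, 0], [-0.5, 0, 0], 0.5], [[0, 0, 0], [-0.5, 0, 0], 0.5], [[0, 0, 0], [0, 0, 0], 0.5], [[0, 0, 0], [0, 0, 0], 0.5]])

```text
time: 15.9
tcp_pos: [0.4963, 0.0683, 0.0563]
ee_rot: [-89.9, 0.4, 179.5]
contact_force: [-0.2, 0.1, 0.4]
gripper_width: 0.0431
```

Run:
```python
from h import *
s=state();print(s['tcp_pos'].round(4),s['ee_rot'].round(2),s['contact_force'].round(2))
d=grab('wrist','w8');d2=grab('scene','s8')
im=np.hstack([d['img'],cv2.resize(d2['img'][100:292,130:386],(512,384))])
cv2.imwrite('pics/c8.png',cv2.resize(im[:,:,::-1],(800,300)))
```

```text
[0.4963 0.0683 0.0563] [-89.91   0.42 179.51] [-0.23  0.1   0.42]
```

View pics/c8.png

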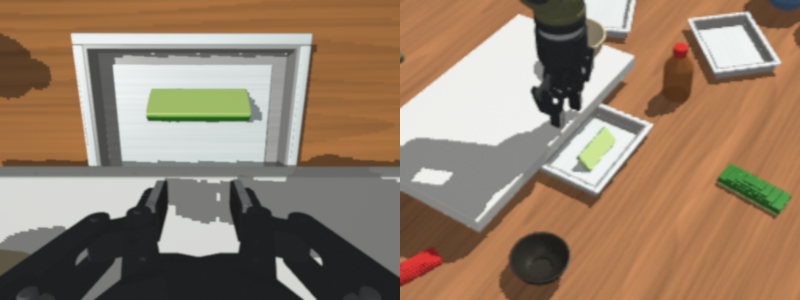

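The cucumber lies in the tray, cut face up, at (198,103) in the wrist view. I withdraw upward and back, then check.

Emit:
servo_tool(increments=[[[0, 0, 0], [1, -1.5, 0], 0.5], [[0, 0, 0], [0, -5, 0], 0.5], [[0, 0, 0], [0, -5, 0], 0.5], [[0, 0, 0], [-5, -2, 0], 0.5], [[0, 0, 0], [-5, 0, 0], 0.5], [[0, 0, 0], [-4, 0, 0], 0.5], [[0, 0, 0], [0, 0, 0], 0.5], [[0, 0, 0], [0, 0, 0], 0.5]])

```text
time: 17.0
tcp_pos: [0.6259, 0.0676, 0.1955]
ee_rot: [-89.9, 0.4, 179.5]
contact_force: [-0.6, -0.2, -0.6]
gripper_width: 0.0427
```

Run:
```python
from sq import *
s=state();print(s['tcp_pos'].round(4),s['ee_rot'].round(2),s['contact_force'].round(2))
d=grab('wrist','w9');grab('scene','s9')
r=int(proj(d,(.606,.07,.022))[1]);rb=int(proj(d,(.504,.07,.053))[1]);cb=proj(d,(.504,.07,.053))[0]
c0=int(proj(d,(.606,.145,.022))[0]);c1=int(proj(d,(.606,0,.022))[0])
print(r,rb,c0,c1);print('rim',line(d,range(c0,c1,2),r-10,r+8,.022,1))
print('board',line(d,range(int(cb)-36,int(cb)+36,2),rb-7,rb+8,.053,1))
# scene before/after: moved things
a,b=load('scene0')['img'].astype(int),load('s9')['img'].astype(int)
for n,P in dict(bottle=(.595,.27,.05),bowl=(.42,.211,.1),dish=(.6,-.163,.03)).items():
    u,v=map(int,proj(load('scene0'),P));print(n,u,v,np.abs(a-b)[v-12:v+13,u-12:u+13].mean().round(1))
cv2.imwrite('pics/s9c.png',cv2.resize(np.hstack([d['img'],b.astype(np.uint8)])[:,:,::-1],(800,300)))
```

```text
[0.6259 0.0676 0.1955] [-89.91   0.39 179.54] [-0.63 -0.25 -0.64]
195 287 187 312
rim (array([0.00975568, 0.6052396 ]), np.float64(-0.5589417138701556), 63, np.float64(5.150821110884554e-05), np.float64(0.0018497448933172261), np.float64(0.14577449956464988))
board (array([0.01293814, 0.5053056 ]), np.float64(-0.7412592733030793), 31, np.float64(0.00016738792534430318), np.float64(0.031017943449301463), np.float64(0.11142538419472954))
bottle 307 146 2.0
bowl 240 123 2.7
dish 217 265 13.9
```

View pics/s9c.png

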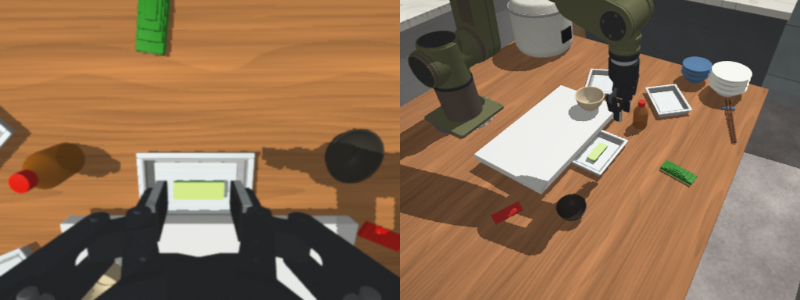

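The tray is unmoved (far rim x = 0.605), square to within about 0.2°, with the cucumber in it. The bottle and bowl are unchanged, and the dish is still at (219,265); its pixel difference comes from the arm's shadow. I hand in.

```bash
python3 -c "
from h import *
print(hand_in())"
```

```text
the job is handed in; nothing more can be done
None
```

The job is done and handed in at about 17 s of robot time: the tray is square against the hidden bar, and the cucumber half is lying in it.

- **Tray:** I dragged the rightmost tray with both fingertips behind its far rim, turning it from 9.7° of skew to square. It came up on the bar at about x = 0.475 (about 29 mm back under the board's edge). The highest force I read there was 7.5 N. I then pulled once more near its right end, up to 8.2 N, and it moved only a fraction of a millimetre.
- **Cucumber:** I slid it off the board's edge with two half-open fingers, without gripping it. It fell into the tray and lies there cut face up.
- **Last checks:**
  - The tray's far rim is still at x = 0.605, at -0.56°, and did not shift when the cucumber dropped.
  - The board's edge reads between -0.5° and -0.9° in different pictures, so the tray is square to it within a few tenths of a degree.
  - The board's edge stayed within about 2 mm, inside the calibration error.
  - The bowl and bottle look unchanged. The dish is in the same place; its larger pixel difference appears to be the arm's shadow.
- **Less tidy:** the tool tipped by about 1.5° and rose 2 mm when the tray first met the bar, with about 2 N of upward pull on the tray. I levelled it straight away. Later pictures show the tray in place.

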